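Tamp the finishing stones level in their tray

TASK

Two of the eight finishing stones are heaped above the rim of the blue tray, so its cover will not go on. Take the tamper by its grip and press the heaped stones down until all eight lie level in one layer on the tray floor, finishing with one firm, steady press of about 20 N, held for a second, on the levelled stones; never slam or push with more than 80 N, and do not touch the stones with the fingers. Then stand the tamper upright in the middle of its black pad again and let it go, leaving the other things where they are.

Things in the scene. Friction and masses are not known exactly. Their poses are not given: they have to be found in the camera images.
- tray: Blue open tray screwed to the bench: outside 152 mm (its x) by 234 mm (its y), rim 60 mm above the bench, walls and floor 6 mm thick, so inside 140 by 222 mm (with a 4 mm rim bead); two small steel feet reach 25 mm beyond the short ends. Fixed. Origin: centre of its underside.
- tray_floor (a point): Centre of the tray's inner floor, 6 mm above the bench; axes as the tray's.
- tamper: Flat tamper, 127 mm tall, 0.45 kg, upright: round steel plate 80 mm across, 12 mm thick; stem 22 mm; round flange 56 mm across, 60 to 68 mm above the underside, on which fingertips can rest so that it does not slip when pressed; over it a square wooden grip 28 by 28 mm, 68 to 126 mm up (faces along its x and y). Origin: centre of the plate's underside; z up.
- tamper_plate: The tamper's steel plate (part of the tamper, same origin and axes), the face that presses.
- pad: Black rubber rest pad, 120 by 120 by 6 mm, fixed on the bench, where the tamper starts and belongs. Origin: centre of its underside.
- block: Red-brown sanding block 65 by 100 by 28 mm, loose bystander. Origin: centre of its underside.
- tin: Small food-type tin, 57 mm across, 72 mm tall, loose bystander. Origin: centre of its underside.
- paint: Small red and white paint tin, 78 mm across, 77 mm tall, loose bystander. Origin: centre of its underside.
- stone_1: Glazed, slippery finishing stone: 12-sided lozenge 50 mm across the waist, 44 mm high, both flat ends 24 mm across, 0.16 kg. Origin: its middle; z along its axis. Lying flat, its middle is 22 mm above tray_floor (to 28 if tipped). Starts in the bottom layer.
- stone_2: Glazed, slippery finishing stone: 12-sided lozenge 50 mm across the waist, 44 mm high, both flat ends 24 mm across, 0.16 kg. Origin: its middle; z along its axis. Lying flat, its middle is 22 mm above tray_floor (to 28 if tipped). Starts in the bottom layer.
- stone_3: Glazed, slippery finishing stone: 12-sided lozenge 50 mm across the waist, 44 mm high, both flat ends 24 mm across, 0.16 kg. Origin: its middle; z along its axis. Lying flat, its middle is 22 mm above tray_floor (to 28 if tipped). Starts in the bottom layer.
- stone_4: Glazed, slippery finishing stone: 12-sided lozenge 50 mm across the waist, 44 mm high, both flat ends 24 mm across, 0.16 kg. Origin: its middle; z along its axis. Lying flat, its middle is 22 mm above tray_floor (to 28 if tipped). Starts in the bottom layer.
- stone_5: Glazed, slippery finishing stone: 12-sided lozenge 50 mm across the waist, 44 mm high, both flat ends 24 mm across, 0.16 kg. Origin: its middle; z along its axis. Lying flat, its middle is 22 mm above tray_floor (to 28 if tipped). Starts in the bottom layer.
- stone_6: Glazed, slippery finishing stone: 12-sided lozenge 50 mm across the waist, 44 mm high, both flat ends 24 mm across, 0.16 kg. Origin: its middle; z along its axis. Lying flat, its middle is 22 mm above tray_floor (to 28 if tipped). Starts in the bottom layer.
- stone_7: Glazed, slippery finishing stone: 12-sided lozenge 50 mm across the waist, 44 mm high, both flat ends 24 mm across, 0.16 kg. Origin: its middle; z along its axis. Lying flat, its middle is 22 mm above tray_floor (to 28 if tipped). Starts heaped on four others, 15 to 30 mm higher; yields to 2 to 15 N from above by wedging them apart, or jams and needs another press.
- stone_8: Glazed, slippery finishing stone: 12-sided lozenge 50 mm across the waist, 44 mm high, both flat ends 24 mm across, 0.16 kg. Origin: its middle; z along its axis. Lying flat, its middle is 22 mm above tray_floor (to 28 if tipped). Starts heaped on four others, 15 to 30 mm higher; yields to 2 to 15 N from above by wedging them apart, or jams and needs another press.
There are look-alikes about, which are no part of the job. What is shaped like the stone_4 but purple or red is not meant.

How it is judged:
By the outcome, as a careful person would: the job done as asked, in the order asked, and still so for the second after the job is handed in, with the robot touching nothing.
It also fails if it takes over 61 s, if anything falls off the work surface, if the arm or the gripper's body presses on something with over 40 N, if the wrist force passes 120 N, or if a joint passes its speed limit or range.

ROBOT

A 6-joint arm with a two-finger parallel gripper is mounted at the origin on a cart in front of the work surface, level with it; the furniture and walls round the work are solid. World frame = base frame: x ahead of the robot, y to its left, z up, the work surface at z = 0. Lengths are in m, angles in degrees, forces in N, time in s.
With the tool pointing down it reaches from about 0.35 to 0.875 m from the base axis. Payload 4.2 kg.
Tool frame: the origin (TCP) lies between the finger pads; the fingertips stand 11 mm ahead of it and the grasp point (between the pads) lies 8 mm behind it; z points along the fingers, y is the direction in which the jaws open and shut (so a half turn about z gives the same grasp; the last joint's range is limited). The gripper opens to 87 mm and grips with 3 to 60 N. Pads are 19 mm wide; open, the fingers measure 117 mm over their backs; the gripper's body (75 mm by 190 mm) begins 51 mm behind the grasp point.
Start: joints at [88.499, 22.042, 0.453, 0, -68.411, -14.817], TCP at [0.176, 0.6, 0.234] pointing down, gripper open.
Joint ranges: [-179.83, 179.83], [-69.29, 118.12], [-61.27, 80.66], [-181.25, 117.63], [-171.15, -9.14], [-177.46, 177.46]. Speed limits (degrees/s): [159.86, 159.86, 180, 180, 180, 180].

INTERFACE

Orientations are given as a 3x3 rotation matrix whose columns are the frame's x, y, z axes.
In Python, from station import sense, capture, get_calibration, finish_job, search_frame, cut_out gives the robot as it stands.
- The arm moves only by the tool arm_command, never from a script. Its argument "rows" is a list of rows, each an object with "fingers": the opening in per cent of the stroke, from 0 (shut) to 100 (fully open); "travel": the shift along the tool's x, y, z in cm, a list of three; "roll": the turn about the tool's z in degrees. A call has 1 to 10 rows; each row is the pose to reach, as a shift and turn from the pose commanded when the call began, along the tool's axes at that moment; what a row does not reach only later rows make up. A row lasts 1/10 s, in which the tool goes at most 50 mm and 8.59 degrees, less where a joint would pass 70% of its speed; a pose out of reach is approached as far as the arm can. A call with a gripper value outside its range is refused whole. The fingers move at their own pace and stop on an object; the grip force is fixed at half the most. Time passes only in rows, so rows that repeat a pose let the fingers close. It gives the time, the measured TCP pose, the force and the opening at its end, in the units of the state.
- sense(): the state, without advancing time (a new reading comes with each control period).
- capture(name): name is "side" or "top"; returns (picture, depth): 400x640x3 uint8, red, green, blue; 400x640 float32, m along the optical axis (not along the pixel's ray), 0 where there is no reading.
- get_calibration(name): a dict with "fov_y" (degrees; the focal length in pixels is half the picture's height over the tangent of half this angle, whatever the lens; pixels are square), "cx", "cy" (the principal point, pixels), "origin" and "attitude" of the camera in the world. Camera axes: x right, y down, z forward; pixel columns grow to the right and rows downward; lengths in m; the calibration is good to about 2 mm. A picture is of the moment at which its call begins. get_calibration takes no time and is no camera call.
- finish_job(): hands the job in, once; it reports no verdict.
Trained networks look in the newest picture that a camera, given by its name, has taken for a name from the list of things; names that differ only in an ending like _2 or _b are one class to them, and where a whole thing is asked for, a point or a joint stands for the part that bears it (a point fixed in the world has none). Each returns a list of dicts, best first, with "p" (0 to 1); they miss things now and then, are a little off and sometimes report something else, mostly with a low value. They report only what shows in the picture. A call takes as long as a camera call. They do not tell look-alikes from the thing itself.
- search_frame(camera, label): "position" ([x, y, z] in m, in world coordinates, good to about 4 mm: the middle of the surface that is visible of it).
- cut_out(camera, label): "mask" (400x640 bool, what is visible of it).
The state is a dict: "time_s": time; "joints": joint angles; "joint_velocities": joint speeds; "effort": joint torques, N m; "tcp_pos": TCP position; "ee_rot": TCP orientation; "wrist_force": force on the tool from outside, world axes, zero at the start; "moment": the same for the moment, N m; "gripper_width": opening from 0.0 (shut) to 1.0 (fully open).
Only numpy, scipy, OpenCV 4.12 (cv2) and the standard library are available. Lean on these libraries where they do the work, as an engineer would, in place of code of your own. Each camera call takes 0.05 s, during which the arm holds its last target. There are 200 camera calls.

## Working session

There is one attempt and no reset: what is moved stays moved. The work goes in short steps, Python scripts to look and compute and a tool call to move; the robot and the scene stay as the last step left them, time stands still between calls to the robot, and variables do not carry over. Pictures are saved under pics/ and viewed, about 8 in all and at most 12, crops included, and the job is handed in when it is done.

Besides the shell and the picture viewer there is one more tool, called after "Emit:" as name(argument=value, ...) on one line, values as JSON. arm_command: Moves the arm, as the interface text tells. Its arguments: {"type":"object","properties":{"rows":{"type":"array","items":{"type":"object","properties":{"fingers":{"type":"number"},"travel":{"type":"array","items":{"type":"number"}},"roll":{"type":"number"}}}}},"required":["rows"]}

```bash
mkdir -p pics; cat > h.py <<'E'
import numpy as np, cv2
from station import *
def cal(n):
    c=get_calibration(n); f=200/np.tan(np.radians(c["fov_y"])/2)
    return f,c["cx"],c["cy"],np.array(c["origin"]),np.array(c["attitude"])
def cloud(n,d):
    f,cx,cy,o,R=cal(n); v,u=np.mgrid[:400,:640]
    P=np.stack([(u-cx)/f*d,(v-cy)/f*d,d],-1)@R.T+o
    P[d==0]=np.nan; return P
def save(n,img): cv2.imwrite("pics/"+n+".png",cv2.cvtColor(img,cv2.COLOR_RGB2BGR))
E
python3 - <<'E'
from h import *
s=sense(); print(s)
ims=[]
for n in("side","top"):
    im,d=capture(n); np.savez("/tmp/"+n,im=im,d=d); ims.append(im); print(n,get_calibration(n))
    for l in("tray","tamper","tamper_plate","pad","stone_1","block","tin","paint"):
        print(l,[(np.round(r["position"],3).tolist(),round(r["p"],2)) for r in search_frame(n,l)])
save("a_side",ims[0]);save("a_top",ims[1])
E
```

```text
{'time_s': 0.0, 'joints': array([ 8.84958996e+01,  2.20909025e+01,  3.78809887e-01, -2.91989519e-02,
       -6.84103773e+01, -1.48161931e+01]), 'joint_velocities': array([-0.09378978, -0.0068853 , -0.01273378, -0.02815041, -0.08759634,
       -0.00344045]), 'effort': array([-2.18275761e-05, -3.90667284e+01,  1.87403458e+01,  4.21985418e+00,
        1.10692679e-02, -1.84278856e-04]), 'tcp_pos': array([0.17545011, 0.59926068, 0.23245092]), 'ee_rot': array([[ 9.59652994e-01, -2.81186506e-01, -5.29806379e-04],
       [-2.81186991e-01, -9.59650647e-01, -2.12428190e-03],
       [ 8.88903712e-05,  2.18754815e-03, -9.99997603e-01]]), 'wrist_force': array([-0.57523276,  0.2504374 ,  0.38342182]), 'moment': array([-0.0154484 , -0.01156289, -0.02557038]), 'gripper_width': 1.0020054304575552}
side {'fov_y': 42.104575139747695, 'cx': 313.3132433040643, 'cy': 195.44748725463927, 'origin': array([0.28773473, 1.22146401, 0.79814848]), 'attitude': array([[-0.96690289, -0.12060111,  0.22484253],
       [-0.25507158,  0.47799063, -0.8405138 ],
       [-0.00610573, -0.87004616, -0.49293244]])}
tray [([0
[... 1004 characters left out ...]
)]
tamper_plate [([0.519, 0.31, 0.018], 0.89), ([0.546, 0.067, 0.065], 0.18)]
pad [([0.503, 0.345, 0.003], 0.81)]
stone_1 [([0.521, -0.033, 0.045], 0.79), ([0.521, 0.102, 0.044], 0.79), ([0.687, 0.022, 0.039], 0.73), ([0.684, 0.107, 0.036], 0.73), ([0.518, 0.034, 0.044], 0.71), ([0.576, -0.026, 0.048], 0.66), ([0.578, 0.032, 0.047], 0.59), ([0.689, -0.119, 0.04], 0.56), ([0.577, 0.1, 0.05], 0.49), ([0.552, 0.003, 0.069], 0.49), ([0.546, 0.064, 0.067], 0.48)]
block [([0.54, -0.291, 0.026], 0.65), ([0.579, 0.101, 0.046], 0.33)]
tin [([0.769, 0.041, 0.072], 0.95), ([0.776, -0.171, 0.071], 0.7), ([0.549, 0.034, 0.007], 0.34)]
paint [([0.777, -0.171, 0.073], 0.64), ([0.578, -0.028, 0.049], 0.58)]
```

View pics/a_top.png

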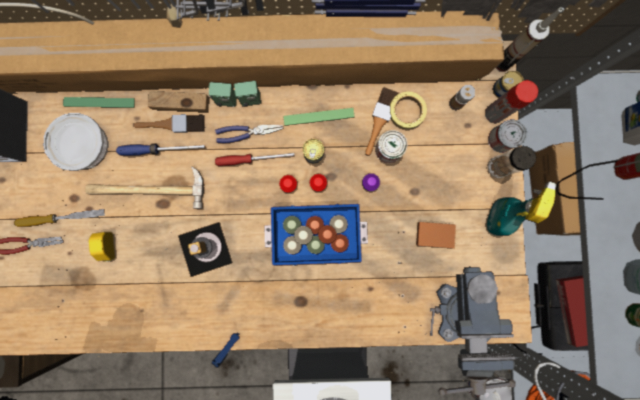

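View pics/a_side.png

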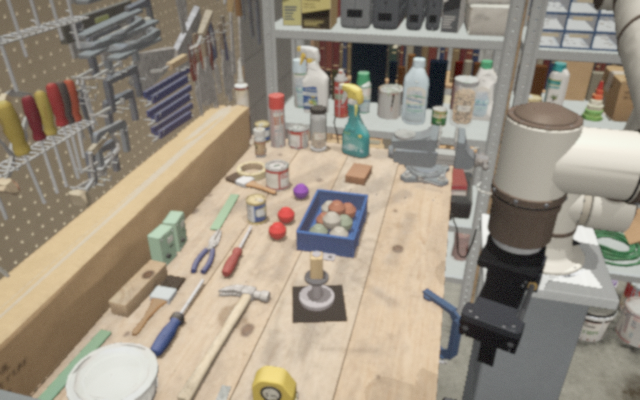

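```bash
python3 - <<'E'
from h import *
for n in("top","side"):
    z=np.load("/tmp/%s.npz"%n); P=cloud(n,z["d"]); X,Y,Z=P[...,0],P[...,1],P[...,2]
    def rep(l,m):
        p=P[m][:,:2]
        if len(p)<8: print(n,l,"few",len(p));return
        r=cv2.minAreaRect((p*1000).astype(np.float32))
        print(n,l,len(p),"mean",p.mean(0).round(4),"rect",np.round(r[0],1),np.round(r[1],1),round(r[2],1),"z",np.median(Z[m]).round(4))
    nr=(abs(X-.51)<.08)&(abs(Y-.34)<.09)
    rep("griptop",nr&(Z>.124)&(Z<.145))
    rep("flange",nr&(Z>.066)&(Z<.08))
    rep("plate",nr&(Z>.012)&(Z<.024))
    rep("padtop",nr&(Z>.003)&(Z<.010))
    tr=(abs(X-.547)<.11)&(abs(Y-.03)<.15)
    rep("rim",tr&(abs(Z-.06)<.004)&((abs(X-.547)>.068)|(abs(Y-.03)>.108)))
    rep("bench",(abs(X-.65)<.03)&(abs(Y-.3)<.1))
E
```

```text
top griptop 130 mean [0.5204 0.3298] rect [520.4 330.9] [27.6 28.2] 12.8 z 0.1312
top flange 198 mean [0.5213 0.3232] rect [520.8 329.2] [49.6 51.8] 88.9 z 0.0725
top plate 323 mean [0.5201 0.3166] rect [509.6 333.1] [ 78.3 100.6] 74.6 z 0.0165
top padtop 893 mean [0.509  0.3385] rect [507.5 336.4] [155.6 173.8] 2.7 z 0.0052
top rim 754 mean [0.5483 0.0331] rect [547.9  32. ] [154. 236.] 0.7 z 0.0593
top bench 1559 mean [0.6502 0.301 ] rect [650.  300.1] [ 59.8 199.7] 0.1 z -0.0012
side griptop 129 mean [0.5183 0.3407] rect [519.  337.9] [26.1 28.5] 15.1 z 0.1316
side flange 241 mean [0.5164 0.3456] rect [518.7 340.2] [53.3 51. ] 13.0 z 0.0743
side plate 587 mean [0.5171 0.3438] rect [518.4 337.6] [79.5 80.4] 15.2 z 0.0184
side padtop 1223 mean [0.5056 0.3582] rect [509.7 341.1] [158.8 176.6] 0.1 z 0.0065
side rim 464 mean [0.5432 0.0749] rect [546.9  36.7] [154.8 241.8] 0.9 z 0.0601
side bench 1386 mean [0.6492 0.312 ] rect [650. 300.] [ 60.  199.9] 0.0 z 0.0012
```

The top view shows the tray at about (316,235) with the heap inside, the tamper on its pad at (206,249), and red and purple look-alikes at (288,183), (318,183) and (371,182). The side view shows the same, with the tamper at (318,285) and free space around it. Next I measure the pad by colour.

```bash
python3 - <<'E'
from h import *
for n in("top","side"):
    z=np.load("/tmp/%s.npz"%n); P=cloud(n,z["d"]); X,Y,Z=P[...,0],P[...,1],P[...,2]
    m=(z["im"].max(2)<70)&(abs(X-.51)<.1)&(abs(Y-.34)<.1)&(abs(Z-.006)<.006)
    r=cv2.minAreaRect((P[m][:,:2]*1000).astype(np.float32)); print(n,"pad",m.sum(),r)
    nr=(abs(X-.51)<.08)&(abs(Y-.34)<.09)
    m=nr&(Z>.128)&(Z<.140)
    r=cv2.minAreaRect((P[m][:,:2]*1000).astype(np.float32)); print("grip",r)
    m=nr&(Z>.08)&(Z<.123)
    print("stem sides",P[m].mean(0) if m.any() else 0)
    sh=(abs(X-.547)<.066)&(abs(Y-.034)<.11)&(Z>.063)
    k,lab,st,c=cv2.connectedComponentsWithStats(sh.astype(np.uint8))
    for i in range(1,k):
        if st[i,4]>15: q=P[lab==i]; print("high",st[i,4],q.mean(0).round(4),np.nanmax(q[:,2]).round(4))
E
```

```text
top pad 997 ((513.8444213867188, 338.59185791015625), (115.81893920898438, 118.02245330810547), 17.11940574645996)
grip ((520.2322998046875, 330.8186950683594), (26.813419342041016, 27.740901947021484), 14.361230850219727)
stem sides [0.52039907 0.31827522 0.10156209]
high 186 [0.547  0.0657 0.0696] 0.0775
high 181 [0.5474 0.0021 0.0695] 0.0773
side pad 0 ((0.0, 0.0), (0.0, 0.0), 0.0)
grip ((519.189697265625, 337.0857238769531), (26.103010177612305, 26.286603927612305), 15.16850471496582)
stem sides [0.51669578 0.34791536 0.101646  ]
high 109 [0.5446 0.0147 0.0698] 0.0779
high 121 [0.5438 0.0773 0.0699] 0.0774
```

Emit:
arm_command(rows=[{"fingers":100,"travel":[4,0,0],"roll":-8},{"fingers":100,"travel":[8,3,0],"roll":-16},{"fingers":100,"travel":[13,6,0],"roll":-24},{"fingers":100,"travel":[18,9,0],"roll":-30},{"fingers":100,"travel":[23,12,0],"roll":-30},{"fingers":100,"travel":[28,15,0],"roll":-30},{"fingers":100,"travel":[32,15.8,0],"roll":-30},{"fingers":100,"travel":[36,15.8,0],"roll":-30},{"fingers":100,"travel":[40.5,15.8,0],"roll":-30},{"fingers":100,"travel":[40.5,15.8,0],"roll":-30}])

```text
time_s: 1.9
tcp_pos: [0.5238, 0.3321, 0.2329]
ee_rot: [[0.973, 0.231, 0.001], [0.231, -0.973, -0.001], [0.001, 0.001, -1.0]]
wrist_force: [-1.0, -0.4, -0.1]
gripper_width: 1.001
```

Emit:
arm_command(rows=[{"fingers":100,"travel":[-0.3,-0.2,3]},{"fingers":100,"travel":[-0.3,-0.2,7]},{"fingers":100,"travel":[-0.3,-0.2,11]},{"fingers":100,"travel":[-0.3,-0.2,13.5]},{"fingers":100,"travel":[-0.3,-0.2,14.5]},{"fingers":100,"travel":[-0.3,-0.2,14.5]}])

```text
validation failed for argument at $.ro...
```

```bash
python3 - <<'E'
from h import *
s=sense(); print(s["tcp_pos"],s["wrist_force"])
im,d=capture("side"); P=cloud("side",d); X,Y,Z=P[...,0],P[...,1],P[...,2]
z=np.load("/tmp/side.npz"); Q=cloud("side",z["d"]); I=z["im"].astype(int)
m=(I.max(2)<95)&(abs(Q[...,0]-.51)<.1)&(abs(Q[...,1]-.34)<.1)&(abs(Q[...,2]-.006)<.008)
print("pad",m.sum(),cv2.minAreaRect((Q[m][:,:2]*1000).astype(np.float32)))
save("b",cv2.resize(im[200:350,230:430],(800,600),interpolation=2))
E
```

```text
[0.52384355 0.332146   0.23288205] [-1.0464161  -0.37072211 -0.13460828]
pad 860 ((511.7766418457031, 345.7171630859375), (110.85737609863281, 115.97765350341797), 16.761716842651367)
```

View pics/b.png

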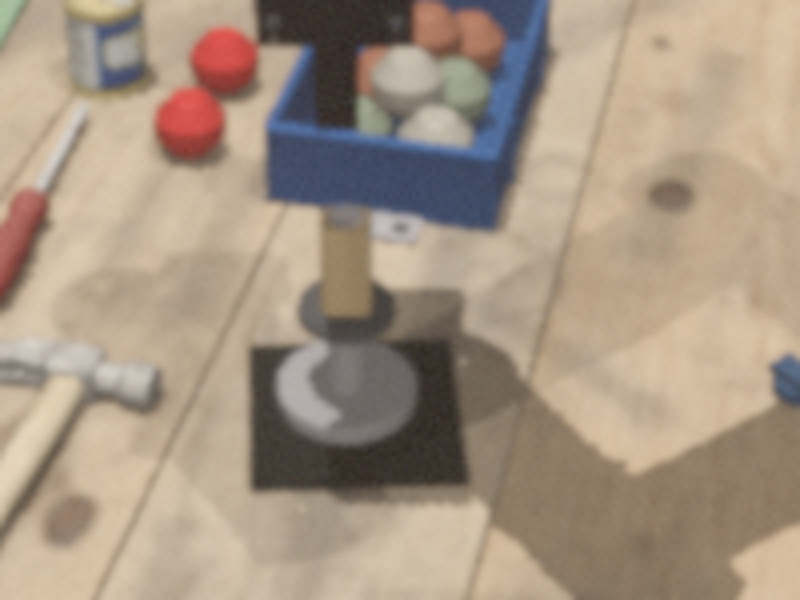

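The crop shows the tamper on the pad but about 10 mm off centre, and nothing blocking the grip. The move was refused because it had no roll, so I send it again with one.

Emit:
arm_command(rows=[{"fingers":100,"travel":[-0.3,-0.2,3],"roll":-1},{"fingers":100,"travel":[-0.3,-0.2,7],"roll":-1},{"fingers":100,"travel":[-0.3,-0.2,11],"roll":-1},{"fingers":100,"travel":[-0.3,-0.2,13.5],"roll":-1},{"fingers":100,"travel":[-0.3,-0.2,14.5],"roll":-1},{"fingers":100,"travel":[-0.3,-0.2,14.5],"roll":-1}])

```text
time_s: 2.55
tcp_pos: [0.5153, 0.3357, 0.0876]
ee_rot: [[0.967, 0.255, -0.002], [0.255, -0.967, -0.002], [-0.002, 0.001, -1.0]]
wrist_force: [1.0, -0.5, 0.7]
gripper_width: 1.0
```

```bash
python3 - <<'E'
from h import *
s=sense(); print(s["tcp_pos"],s["wrist_force"])
im,d=capture("side")
save("c",cv2.resize(im[200:350,230:430],(800,600),interpolation=2))
E
```

```text
[0.51532258 0.33569799 0.08757697] [ 1.04670072 -0.47637142  0.74698394]
```

View pics/c.png

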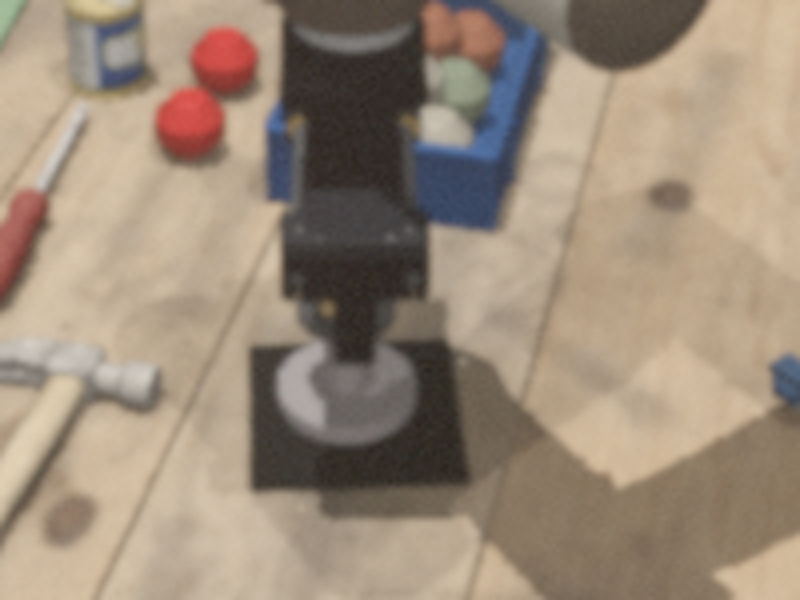

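The open fingers straddle the grip, about 4 mm toward −x (finger at crop x≈357, stem at ≈345). I shift and close.

Emit:
arm_command(rows=[{"fingers":100,"travel":[0.2,0,0],"roll":0},{"fingers":60,"travel":[0.2,0,0],"roll":0},{"fingers":10,"travel":[0.2,0,0],"roll":0},{"fingers":10,"travel":[0.2,0,0],"roll":0},{"fingers":10,"travel":[0.2,0,0],"roll":0},{"fingers":10,"travel":[0.2,0,0],"roll":0},{"fingers":10,"travel":[0.2,0,0],"roll":0},{"fingers":10,"travel":[0.2,0,0],"roll":0}])

```text
time_s: 3.4
tcp_pos: [0.5184, 0.3361, 0.0885]
ee_rot: [[0.967, 0.253, -0.0], [0.253, -0.967, -0.0], [-0.0, 0.0, -1.0]]
wrist_force: [0.0, 0.3, -0.7]
gripper_width: 0.445
```

Emit:
arm_command(rows=[{"fingers":10,"travel":[0,0,0],"roll":0},{"fingers":10,"travel":[0,0,0],"roll":0},{"fingers":10,"travel":[0,0,0],"roll":0},{"fingers":10,"travel":[0,0,0],"roll":0},{"fingers":10,"travel":[0,0,0],"roll":0}])

```text
time_s: 3.9
tcp_pos: [0.5183, 0.3357, 0.0884]
ee_rot: [[0.967, 0.253, -0.001], [0.253, -0.967, -0.001], [-0.001, 0.001, -1.0]]
wrist_force: [1.0, -2.2, -0.2]
gripper_width: 0.321
```

Emit:
arm_command(rows=[{"fingers":40,"travel":[0,0,0],"roll":0},{"fingers":40,"travel":[0,0,0.1],"roll":0},{"fingers":40,"travel":[0,0,0.25],"roll":0},{"fingers":40,"travel":[0,0,0.25],"roll":0},{"fingers":10,"travel":[0,0,0.25],"roll":0},{"fingers":10,"travel":[0,0,0.25],"roll":0},{"fingers":10,"travel":[0,0,0.25],"roll":0},{"fingers":10,"travel":[0,0,0.25],"roll":0}])

```text
time_s: 4.7
tcp_pos: [0.5184, 0.336, 0.086]
ee_rot: [[0.967, 0.253, -0.0], [0.253, -0.967, -0.0], [-0.0, 0.0, -1.0]]
wrist_force: [-0.2, -0.2, -0.5]
gripper_width: 0.319
```

Emit:
arm_command(rows=[{"fingers":10,"travel":[0,0,-1],"roll":0},{"fingers":10,"travel":[0,0,-3],"roll":0},{"fingers":10,"travel":[0,0,-6],"roll":0},{"fingers":10,"travel":[0,0,-8.5],"roll":0},{"fingers":10,"travel":[0,0,-10],"roll":0},{"fingers":10,"travel":[0,0,-10],"roll":0},{"fingers":10,"travel":[0,0,-10],"roll":0}])

```text
time_s: 5.4
tcp_pos: [0.5176, 0.3358, 0.1852]
ee_rot: [[0.967, 0.253, -0.002], [0.253, -0.967, -0.0], [-0.002, -0.0, -1.0]]
wrist_force: [-0.8, 0.0, -4.7]
gripper_width: 0.32
```

```bash
python3 - <<'E'
from h import *
s=sense(); print(s["tcp_pos"],s["wrist_force"],s["gripper_width"])
im,d=capture("side"); P=cloud("side",d); X,Y,Z=P[...,0],P[...,1],P[...,2]
m=(abs(X-.518)<.06)&(abs(Y-.336)<.06)&(Z>.092)&(Z<.125)
print("plate",m.sum(),cv2.minAreaRect((P[m][:,:2]*1000).astype(np.float32)),np.percentile(Z[m],[2,50,98]))
save("d",cv2.resize(im[170:320,230:430],(800,600),interpolation=2))
E
```

```text
[0.51760885 0.33579159 0.18524841] [-0.80697545  0.00617053 -4.70211339] 0.32025951119629276
plate 662 ((516.7245483398438, 339.3544006347656), (78.76219940185547, 78.31089782714844), 10.097861289978027) [0.10776939 0.11739281 0.12152709]
```

View pics/d.png

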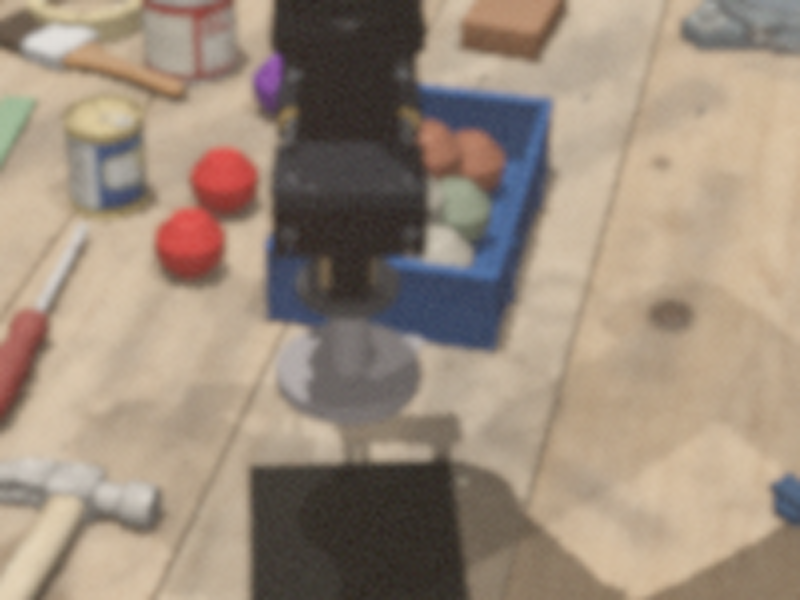

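The crop shows the tamper held upright clear of the pad, and the whole pad visible (250–465, 465+). Now to the tray, over the +y heap.

Emit:
arm_command(rows=[{"fingers":10,"travel":[-0.3,2,0],"roll":0},{"fingers":10,"travel":[-0.8,5.5,0],"roll":0},{"fingers":10,"travel":[-1.4,9.5,0],"roll":0},{"fingers":10,"travel":[-2,13.5,0],"roll":0},{"fingers":10,"travel":[-2.5,17.5,0],"roll":0},{"fingers":10,"travel":[-3.1,21,0],"roll":0},{"fingers":10,"travel":[-3.5,24,0],"roll":0},{"fingers":10,"travel":[-3.8,25.9,0],"roll":0},{"fingers":10,"travel":[-3.8,25.9,1],"roll":0},{"fingers":10,"travel":[-3.8,25.9,1.5],"roll":0}])

```text
time_s: 6.45
tcp_pos: [0.546, 0.0749, 0.1691]
ee_rot: [[0.968, 0.252, -0.003], [0.252, -0.968, -0.001], [-0.004, -0.0, -1.0]]
wrist_force: [-1.2, -0.4, -3.8]
gripper_width: 0.32
```

Emit:
arm_command(rows=[{"fingers":10,"travel":[0,0,0.3],"roll":0},{"fingers":10,"travel":[0,0,0.6],"roll":0},{"fingers":10,"travel":[0,0,0.9],"roll":0},{"fingers":10,"travel":[0,0,1.1],"roll":0},{"fingers":10,"travel":[0,0,1.3],"roll":0}])

```text
time_s: 6.95
tcp_pos: [0.5474, 0.0763, 0.158]
ee_rot: [[0.967, 0.254, 0.0], [0.254, -0.967, 0.0], [0.0, -0.0, -1.0]]
wrist_force: [0.4, 0.3, -4.0]
gripper_width: 0.321
```

Emit:
arm_command(rows=[{"fingers":10,"travel":[0,0,0.15],"roll":0},{"fingers":10,"travel":[0,0,0.3],"roll":0},{"fingers":10,"travel":[0,0,0.45],"roll":0},{"fingers":10,"travel":[0,0,0.6],"roll":0}])

```text
time_s: 7.35
tcp_pos: [0.548, 0.0761, 0.1528]
ee_rot: [[0.967, 0.254, 0.002], [0.254, -0.967, 0.0], [0.002, 0.0, -1.0]]
wrist_force: [-0.6, 1.1, 1.3]
gripper_width: 0.316
```

Emit:
arm_command(rows=[{"fingers":10,"travel":[0,0,0.15],"roll":0},{"fingers":10,"travel":[0,0,0.3],"roll":0},{"fingers":10,"travel":[0,0,0.45],"roll":0}])

```text
time_s: 7.65
tcp_pos: [0.5481, 0.0763, 0.1484]
ee_rot: [[0.967, 0.254, 0.002], [0.254, -0.967, 0.001], [0.003, -0.0, -1.0]]
wrist_force: [-1.0, 1.5, 1.6]
gripper_width: 0.323
```

Emit:
arm_command(rows=[{"fingers":10,"travel":[0,0,0.15],"roll":0},{"fingers":10,"travel":[0,0,0.3],"roll":0},{"fingers":10,"travel":[0,0,0.45],"roll":0},{"fingers":10,"travel":[0,0,0.6],"roll":0}])

```text
time_s: 8.05
tcp_pos: [0.5461, 0.0755, 0.14]
ee_rot: [[0.968, 0.253, -0.003], [0.253, -0.968, -0.001], [-0.004, 0.0, -1.0]]
wrist_force: [0.1, 0.5, -4.9]
gripper_width: 0.317
```

Emit:
arm_command(rows=[{"fingers":10,"travel":[0,0,0.15],"roll":0},{"fingers":10,"travel":[0,0,0.3],"roll":0},{"fingers":10,"travel":[0,0,0.45],"roll":0}])

```text
time_s: 8.35
tcp_pos: [0.5471, 0.0758, 0.1366]
ee_rot: [[0.967, 0.253, -0.001], [0.253, -0.967, -0.0], [-0.001, 0.0, -1.0]]
wrist_force: [-0.4, 0.8, -4.6]
gripper_width: 0.317
```

Emit:
arm_command(rows=[{"fingers":10,"travel":[0,0,0.15],"roll":0},{"fingers":10,"travel":[0,0,0.3],"roll":0},{"fingers":10,"travel":[0,0,0.45],"roll":0}])

```text
time_s: 8.65
tcp_pos: [0.5473, 0.076, 0.1325]
ee_rot: [[0.967, 0.253, 0.0], [0.253, -0.967, 0.0], [0.0, -0.0, -1.0]]
wrist_force: [0.0, -0.0, -4.2]
gripper_width: 0.318
```

Emit:
arm_command(rows=[{"fingers":10,"travel":[0,0,0.1],"roll":0},{"fingers":10,"travel":[0,0,0.2],"roll":0},{"fingers":10,"travel":[0,0,0.2],"roll":0}])

```text
time_s: 8.95
tcp_pos: [0.5472, 0.0759, 0.1304]
ee_rot: [[0.967, 0.253, -0.0], [0.253, -0.967, -0.0], [-0.0, 0.0, -1.0]]
wrist_force: [-0.4, 0.4, -4.8]
gripper_width: 0.316
```

Emit:
arm_command(rows=[{"fingers":10,"travel":[0,0,-1],"roll":0},{"fingers":10,"travel":[0,0,-3],"roll":0},{"fingers":10,"travel":[0.5,2,-4],"roll":0},{"fingers":10,"travel":[-1,5,-4],"roll":0},{"fingers":10,"travel":[-1.85,7.1,-4],"roll":0},{"fingers":10,"travel":[-1.85,7.1,-4],"roll":0}])

```text
time_s: 9.55
tcp_pos: [0.5468, 0.0004, 0.1715]
ee_rot: [[0.968, 0.251, 0.0], [0.251, -0.968, -0.0], [-0.0, 0.0, -1.0]]
wrist_force: [1.3, -0.1, -3.9]
gripper_width: 0.325
```

```bash
python3 - <<'E'
from h import *
for n in("top","side"):
    im,d=capture(n); P=cloud(n,d); X,Y,Z=P[...,0],P[...,1],P[...,2]
    sh=(abs(X-.547)<.066)&(abs(Y-.036)<.107)&(Z>.054)&(Z<.087)
    k,lab,st,c=cv2.connectedComponentsWithStats(sh.astype(np.uint8))
    for i in range(1,k):
        if st[i,4]>10: q=P[lab==i]; print(n,"high",st[i,4],q.mean(0).round(4),np.nanmax(q[:,2]).round(4))
    if n=="top": save("e",cv2.resize(im[170:300,230:400],(800,600),interpolation=2))
    else: save("e2",cv2.resize(im[170:270,280:400],(720,600),interpolation=2))
E
```

```text
side high 157 [0.5436 0.0198 0.0641] 0.0746
```

View pics/e2.png

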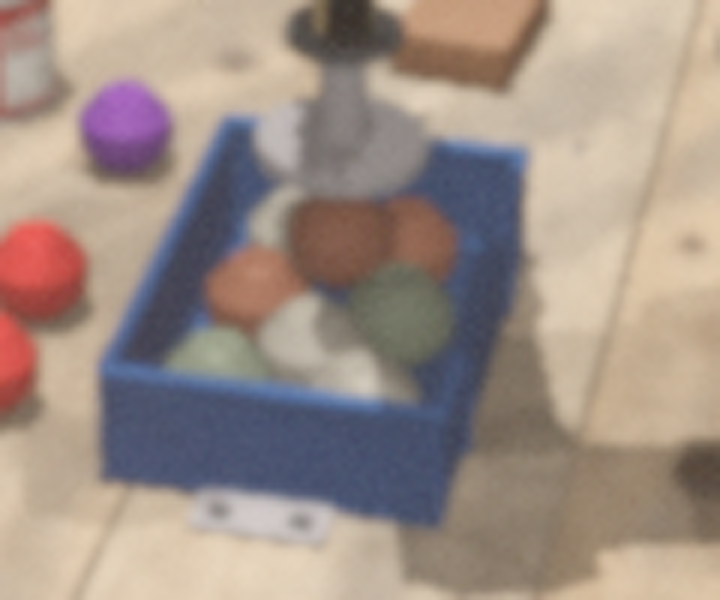

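The crop shows the +y heap stone (white, at 310,335) is down. The dark-brown one (345,240) is still high, under the plate. I press it next.

Emit:
arm_command(rows=[{"fingers":10,"travel":[0.15,-0.6,0.4],"roll":0},{"fingers":10,"travel":[0.15,-0.6,0.8],"roll":0},{"fingers":10,"travel":[0.15,-0.6,1.2],"roll":0},{"fingers":10,"travel":[0.15,-0.6,1.5],"roll":0},{"fingers":10,"travel":[0.15,-0.6,1.65],"roll":0}])

```text
time_s: 10.15
tcp_pos: [0.5471, 0.009, 0.1533]
ee_rot: [[0.967, 0.254, -0.001], [0.254, -0.967, -0.0], [-0.001, 0.0, -1.0]]
wrist_force: [0.4, 0.1, -3.6]
gripper_width: 0.317
```

Emit:
arm_command(rows=[{"fingers":10,"travel":[0,0,0.15],"roll":0},{"fingers":10,"travel":[0,0,0.3],"roll":0},{"fingers":10,"travel":[0,0,0.45],"roll":0}])

```text
time_s: 10.45
tcp_pos: [0.5482, 0.0088, 0.1505]
ee_rot: [[0.967, 0.254, 0.002], [0.254, -0.967, 0.0], [0.002, 0.0, -1.0]]
wrist_force: [-0.4, 1.2, 0.6]
gripper_width: 0.319
```

Emit:
arm_command(rows=[{"fingers":10,"travel":[0,0,0.15],"roll":0},{"fingers":10,"travel":[0,0,0.3],"roll":0},{"fingers":10,"travel":[0,0,0.45],"roll":0}])

```text
time_s: 10.75
tcp_pos: [0.5476, 0.0089, 0.1453]
ee_rot: [[0.967, 0.253, 0.001], [0.253, -0.967, 0.0], [0.001, -0.0, -1.0]]
wrist_force: [-0.3, 0.3, -0.4]
gripper_width: 0.319
```

Emit:
arm_command(rows=[{"fingers":10,"travel":[0,0,0.15],"roll":0},{"fingers":10,"travel":[0,0,0.3],"roll":0},{"fingers":10,"travel":[0,0,0.45],"roll":0}])

```text
time_s: 11.05
tcp_pos: [0.5465, 0.0086, 0.1395]
ee_rot: [[0.967, 0.253, -0.002], [0.253, -0.967, -0.0], [-0.002, -0.0, -1.0]]
wrist_force: [0.0, -0.1, -4.5]
gripper_width: 0.318
```

Emit:
arm_command(rows=[{"fingers":10,"travel":[0,0,0.2],"roll":0},{"fingers":10,"travel":[0,0,0.4],"roll":0},{"fingers":10,"travel":[0,0,0.6],"roll":0},{"fingers":10,"travel":[0,0,0.8],"roll":0}])

```text
time_s: 11.45
tcp_pos: [0.5473, 0.0087, 0.1323]
ee_rot: [[0.967, 0.253, -0.0], [0.253, -0.967, -0.0], [-0.0, 0.0, -1.0]]
wrist_force: [0.2, -0.0, -3.9]
gripper_width: 0.321
```

Emit:
arm_command(rows=[{"fingers":10,"travel":[0,0,-3],"roll":0},{"fingers":10,"travel":[-1,4,-6],"roll":0},{"fingers":10,"travel":[-2,8.5,-8],"roll":0},{"fingers":10,"travel":[-3,12.5,-8],"roll":0},{"fingers":10,"travel":[-4,16.5,-8],"roll":0},{"fingers":10,"travel":[-4.4,18,-8],"roll":0},{"fingers":10,"travel":[-4.4,18,-8],"roll":0}])

```text
time_s: 12.15
tcp_pos: [0.5499, -0.1785, 0.212]
ee_rot: [[0.968, 0.25, -0.001], [0.25, -0.968, -0.0], [-0.001, -0.0, -1.0]]
wrist_force: [0.2, -0.2, -4.6]
gripper_width: 0.322
```

```bash
cat > look.py <<'E'
from h import *
import sys
for n in("top","side"):
    im,d=capture(n); P=cloud(n,d); X,Y,Z=P[...,0],P[...,1],P[...,2]
    print(n,[(np.round(r["position"],3).tolist(),round(r["p"],2)) for r in search_frame(n,"stone_1") if abs(r["position"][0]-.547)<.08])
    q=Z[(abs(X-.547)<.064)&(abs(Y-.036)<.105)&(Z<.1)]
    print("hist",np.histogram(q,[.0,.04,.044,.047,.05,.053,.056,.06,.065,.08]))
    c=im[190:280,255:375] if n=="top" else im[170:260,280:400]
    save(sys.argv[1]+n,cv2.resize(c,(800,600),interpolation=2))
E
python3 look.py f
```

```text
top [([0.544, 0.076, 0.044], 0.7), ([0.582, 0.105, 0.043], 0.56), ([0.491, 0.043, 0.039], 0.49), ([0.518, 0.106, 0.041], 0.49)]
hist (array([946, 160, 118, 130,  55,  11,   0,   0,   0]), array([0.   , 0.04 , 0.044, 0.047, 0.05 , 0.053, 0.056, 0.06 , 0.065,
       0.08 ]))
side [([0.516, -0.022, 0.042], 0.72), ([0.543, 0.019, 0.042], 0.72), ([0.577, -0.021, 0.038], 0.71), ([0.546, 0.082, 0.043], 0.6), ([0.582, 0.055, 0.042], 0.56), ([0.505, 0.052, 0.035], 0.49), ([0.514, 0.112, 0.047], 0.48), ([0.579, 0.11, 0.045], 0.48), ([0.538, -0.268, 0.028], 0.41)]
hist (array([530, 245, 170, 214, 180,  24,   1,   2,   1]), array([0.   , 0.04 , 0.044, 0.047, 0.05 , 0.053, 0.056, 0.06 , 0.065,
       0.08 ]))
```

View pics/ftop.png

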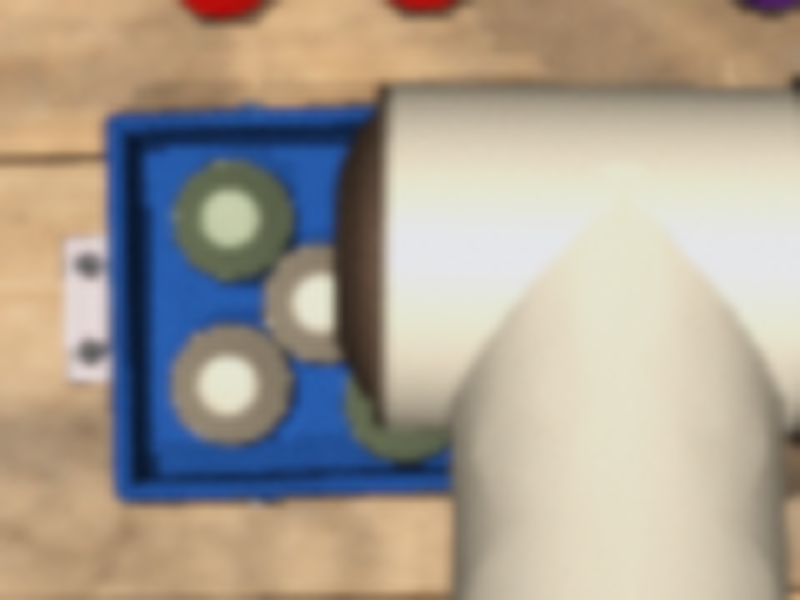

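The top crop shows four stones flat in one layer; the arm hides the rest. The side network finds all eight at z≈0.04, with nothing above 0.056. Final press goes in the middle, where four tops support the plate.

Emit:
arm_command(rows=[{"fingers":10,"travel":[0.5,-2,0],"roll":0},{"fingers":10,"travel":[1.4,-6,0],"roll":0},{"fingers":10,"travel":[2.4,-10,0],"roll":0},{"fingers":10,"travel":[3.4,-14.5,0],"roll":0},{"fingers":10,"travel":[4.4,-18.5,0],"roll":0},{"fingers":10,"travel":[5,-21.4,1],"roll":0},{"fingers":10,"travel":[5,-21.4,4],"roll":0},{"fingers":10,"travel":[5,-21.4,6],"roll":0},{"fingers":10,"travel":[5,-21.4,7.2],"roll":0},{"fingers":10,"travel":[5,-21.4,7.7],"roll":0}])

```text
time_s: 13.35
tcp_pos: [0.5439, 0.0438, 0.1346]
ee_rot: [[0.967, 0.255, -0.002], [0.255, -0.967, -0.001], [-0.002, 0.0, -1.0]]
wrist_force: [0.1, -0.5, -4.5]
gripper_width: 0.319
```

Emit:
arm_command(rows=[{"fingers":10,"travel":[0,0,0.1],"roll":0},{"fingers":10,"travel":[0,0,0.2],"roll":0},{"fingers":10,"travel":[0,0,0.3],"roll":0},{"fingers":10,"travel":[0,0,0.3],"roll":0}])

```text
time_s: 13.75
tcp_pos: [0.5449, 0.0431, 0.1332]
ee_rot: [[0.967, 0.253, 0.001], [0.253, -0.967, 0.0], [0.001, -0.0, -1.0]]
wrist_force: [-0.1, 0.7, -4.9]
gripper_width: 0.323
```

Emit:
arm_command(rows=[{"fingers":10,"travel":[0,0,0.05],"roll":0},{"fingers":10,"travel":[0,0,0.1],"roll":0},{"fingers":10,"travel":[0,0,0.1],"roll":0}])

```text
time_s: 14.05
tcp_pos: [0.5445, 0.0431, 0.1316]
ee_rot: [[0.967, 0.253, 0.0], [0.253, -0.967, 0.0], [0.0, -0.0, -1.0]]
wrist_force: [0.2, -0.4, -3.9]
gripper_width: 0.319
```

Emit:
arm_command(rows=[{"fingers":10,"travel":[0,0,0.05],"roll":0},{"fingers":10,"travel":[0,0,0.1],"roll":0},{"fingers":10,"travel":[0,0,0.1],"roll":0}])

```text
time_s: 14.35
tcp_pos: [0.5445, 0.0432, 0.1304]
ee_rot: [[0.967, 0.253, -0.0], [0.253, -0.967, -0.0], [-0.0, -0.0, -1.0]]
wrist_force: [0.3, -0.6, -4.1]
gripper_width: 0.318
```

Emit:
arm_command(rows=[{"fingers":10,"travel":[0,0,0.05],"roll":0},{"fingers":10,"travel":[0,0,0.1],"roll":0},{"fingers":10,"travel":[0,0,0.1],"roll":0}])

```text
time_s: 14.65
tcp_pos: [0.5447, 0.0432, 0.13]
ee_rot: [[0.967, 0.254, 0.001], [0.254, -0.967, -0.0], [0.0, 0.0, -1.0]]
wrist_force: [-1.1, 0.0, -1.7]
gripper_width: 0.32
```

Emit:
arm_command(rows=[{"fingers":10,"travel":[0,0,0.05],"roll":0},{"fingers":10,"travel":[0,0,0.1],"roll":0},{"fingers":10,"travel":[0,0,0.1],"roll":0}])

```text
time_s: 14.95
tcp_pos: [0.5448, 0.0432, 0.13]
ee_rot: [[0.967, 0.254, 0.001], [0.254, -0.967, -0.0], [0.001, 0.0, -1.0]]
wrist_force: [-2.8, 0.3, 5.3]
gripper_width: 0.32
```

Emit:
arm_command(rows=[{"fingers":10,"travel":[0,0,0.05],"roll":0},{"fingers":10,"travel":[0,0,0.1],"roll":0},{"fingers":10,"travel":[0,0,0.15],"roll":0},{"fingers":10,"travel":[0,0,0.15],"roll":0}])

```text
time_s: 15.35
tcp_pos: [0.5451, 0.0432, 0.13]
ee_rot: [[0.967, 0.255, 0.002], [0.255, -0.967, -0.0], [0.002, 0.001, -1.0]]
wrist_force: [-5.3, 1.4, 12.6]
gripper_width: 0.322
```

Emit:
arm_command(rows=[{"fingers":10,"travel":[0,0,0.05],"roll":0},{"fingers":10,"travel":[0,0,0.05],"roll":0},{"fingers":10,"travel":[0,0,0.05],"roll":0},{"fingers":10,"travel":[0,0,0.05],"roll":0},{"fingers":10,"travel":[0,0,0.05],"roll":0}])

```text
time_s: 15.85
tcp_pos: [0.5452, 0.0432, 0.13]
ee_rot: [[0.967, 0.255, 0.003], [0.255, -0.967, -0.0], [0.002, 0.001, -1.0]]
wrist_force: [-5.7, 0.5, 14.6]
gripper_width: 0.32
```

Emit:
arm_command(rows=[{"fingers":10,"travel":[0,0,0.0],"roll":0},{"fingers":10,"travel":[0,0,0.0],"roll":0},{"fingers":10,"travel":[0,0,0.0],"roll":0},{"fingers":10,"travel":[0,0,0.0],"roll":0},{"fingers":10,"travel":[0,0,0.0],"roll":0},{"fingers":10,"travel":[0,0,0.0],"roll":0}])

```text
time_s: 16.45
tcp_pos: [0.5452, 0.0432, 0.13]
ee_rot: [[0.967, 0.255, 0.002], [0.255, -0.967, -0.0], [0.002, 0.001, -1.0]]
wrist_force: [-5.8, 1.0, 14.7]
gripper_width: 0.317
```

Emit:
arm_command(rows=[{"fingers":10,"travel":[0,0,0.0],"roll":0},{"fingers":10,"travel":[0,0,0.0],"roll":0},{"fingers":10,"travel":[0,0,0.0],"roll":0},{"fingers":10,"travel":[0,0,0.0],"roll":0},{"fingers":10,"travel":[0,0,0.0],"roll":0},{"fingers":10,"travel":[0,0,0.0],"roll":0}])

```text
time_s: 17.05
tcp_pos: [0.5452, 0.0432, 0.13]
ee_rot: [[0.967, 0.255, 0.003], [0.255, -0.967, -0.0], [0.002, 0.001, -1.0]]
wrist_force: [-6.0, 0.8, 14.6]
gripper_width: 0.323
```

Emit:
arm_command(rows=[{"fingers":10,"travel":[0,0,0.05],"roll":0},{"fingers":10,"travel":[0,0,0.05],"roll":0},{"fingers":10,"travel":[0,0,0.05],"roll":0},{"fingers":10,"travel":[0,0,0.05],"roll":0},{"fingers":10,"travel":[0,0,0.05],"roll":0},{"fingers":10,"travel":[0,0,0.05],"roll":0},{"fingers":10,"travel":[0,0,0.05],"roll":0},{"fingers":10,"travel":[0,0,0.05],"roll":0},{"fingers":10,"travel":[0,0,0.05],"roll":0},{"fingers":10,"travel":[0,0,0.05],"roll":0}])

```text
time_s: 18.05
tcp_pos: [0.5453, 0.0432, 0.13]
ee_rot: [[0.967, 0.255, 0.003], [0.255, -0.967, -0.0], [0.003, 0.001, -1.0]]
wrist_force: [-6.8, 0.6, 16.8]
gripper_width: 0.319
```

Emit:
arm_command(rows=[{"fingers":10,"travel":[0,0,0],"roll":0},{"fingers":10,"travel":[0,0,0],"roll":0},{"fingers":10,"travel":[0,0,0],"roll":0}])

```text
time_s: 18.35
tcp_pos: [0.5453, 0.0432, 0.13]
ee_rot: [[0.967, 0.255, 0.003], [0.255, -0.967, -0.0], [0.003, 0.001, -1.0]]
wrist_force: [-6.4, 1.0, 17.4]
gripper_width: 0.321
```

Emit:
arm_command(rows=[{"fingers":10,"travel":[0,0,-0.3],"roll":0},{"fingers":10,"travel":[0,0,-1],"roll":0},{"fingers":10,"travel":[0,0,-3],"roll":0},{"fingers":10,"travel":[0,0,-5.5],"roll":0},{"fingers":10,"travel":[0.6,-2,-7],"roll":0},{"fingers":10,"travel":[1.6,-6,-7],"roll":0},{"fingers":10,"travel":[2.6,-11,-7],"roll":0},{"fingers":10,"travel":[3.6,-16,-7],"roll":0},{"fingers":10,"travel":[3.6,-19,-7],"roll":0},{"fingers":10,"travel":[3.6,-19,-7],"roll":0}])

```text
time_s: 19.35
tcp_pos: [0.5304, 0.24, 0.1949]
ee_rot: [[0.966, 0.258, -0.001], [0.258, -0.966, 0.001], [-0.001, -0.001, -1.0]]
wrist_force: [-0.9, -0.2, -4.6]
gripper_width: 0.314
```

```bash
python3 look.py g
```

```text
top [([0.578, -0.026, 0.048], 0.81), ([0.513, 0.11, 0.042], 0.8), ([0.582, 0.106, 0.047], 0.75), ([0.551, 0.008, 0.043], 0.74), ([0.546, 0.066, 0.041], 0.7), ([0.587, 0.035, 0.044], 0.66), ([0.504, 0.036, 0.043], 0.6), ([0.518, -0.032, 0.043], 0.56)]
hist (array([2175,  406,  359,  359,  190,   23,    0,    0,    0]), array([0.   , 0.04 , 0.044, 0.047, 0.05 , 0.053, 0.056, 0.06 , 0.065,
       0.08 ]))
side [([0.504, 0.055, 0.039], 0.54), ([0.515, -0.02, 0.04], 0.5), ([0.538, 0.023, 0.044], 0.46)]
hist (array([322, 122,  92, 100, 119,  14,   0,   1,   0]), array([0.   , 0.04 , 0.044, 0.047, 0.05 , 0.053, 0.056, 0.06 , 0.065,
       0.08 ]))
```

View pics/gtop.png

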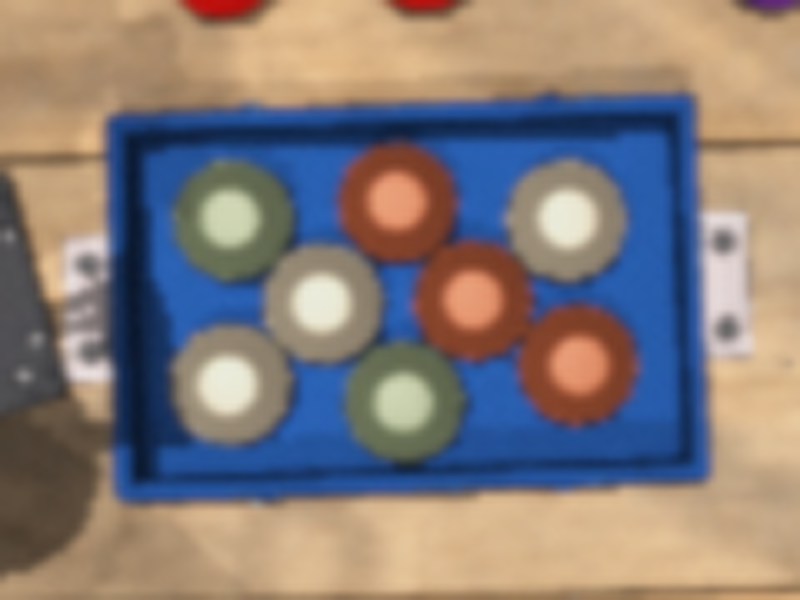

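The top crop shows all eight stones flat, axes up, in one layer, with nothing above 0.056 m. Back to the pad.

Emit:
arm_command(rows=[{"fingers":10,"travel":[0.3,-3,0],"roll":0},{"fingers":10,"travel":[0.6,-7,0],"roll":0},{"fingers":10,"travel":[0.9,-10.3,1],"roll":0},{"fingers":10,"travel":[0.9,-10.3,4],"roll":0},{"fingers":10,"travel":[0.9,-10.3,7],"roll":0},{"fingers":10,"travel":[0.9,-10.3,9],"roll":0},{"fingers":10,"travel":[0.9,-10.3,9.8],"roll":0},{"fingers":10,"travel":[0.9,-10.3,9.8],"roll":0},{"fingers":10,"travel":[0.9,-10.3,9.8],"roll":0}])

```text
time_s: 20.45
tcp_pos: [0.5149, 0.3381, 0.0993]
ee_rot: [[0.967, 0.253, 0.002], [0.253, -0.967, 0.001], [0.002, -0.001, -1.0]]
wrist_force: [0.6, 0.7, -3.9]
gripper_width: 0.32
```

```bash
python3 - <<'E'
from h import *
s=sense(); print(s["tcp_pos"],s["wrist_force"])
for n in("side","top"):
    im,d=capture(n); P=cloud(n,d); X,Y,Z=P[...,0],P[...,1],P[...,2]
    nr=(abs(X-.513)<.1)&(abs(Y-.342)<.1)
    m=nr&(im.max(2)<95)&(abs(Z-.006)<.007)
    print(n,"pad",m.sum(),cv2.minAreaRect((P[m][:,:2]*1000).astype(np.float32)))
    h=s["tcp_pos"][2]-.080; m=nr&(Z>h+.004)&(Z<h+.022)&(im.max(2)>70)
    print("plate",m.sum(),cv2.minAreaRect((P[m][:,:2]*1000).astype(np.float32)))
    if n=="side": save("h",cv2.resize(im[230:350,250:410],(800,600),interpolation=2))
E
```

```text
[0.5149381  0.33805096 0.09931029] [ 0.61217567  0.69169146 -3.89448772]
side pad 1217 ((509.22723388671875, 348.6045227050781), (119.27831268310547, 137.83004760742188), 17.25271224975586)
plate 625 ((514.482177734375, 342.8258972167969), (78.73741149902344, 77.19010925292969), 10.62879753112793)
top pad 613 ((499.1741943359375, 331.4903564453125), (169.32089233398438, 142.2869415283203), 1.265371322631836)
plate 57 ((517.5033569335938, 316.9219970703125), (61.22163772583008, 10.866982460021973), 14.866223335266113)
```

View pics/h.png

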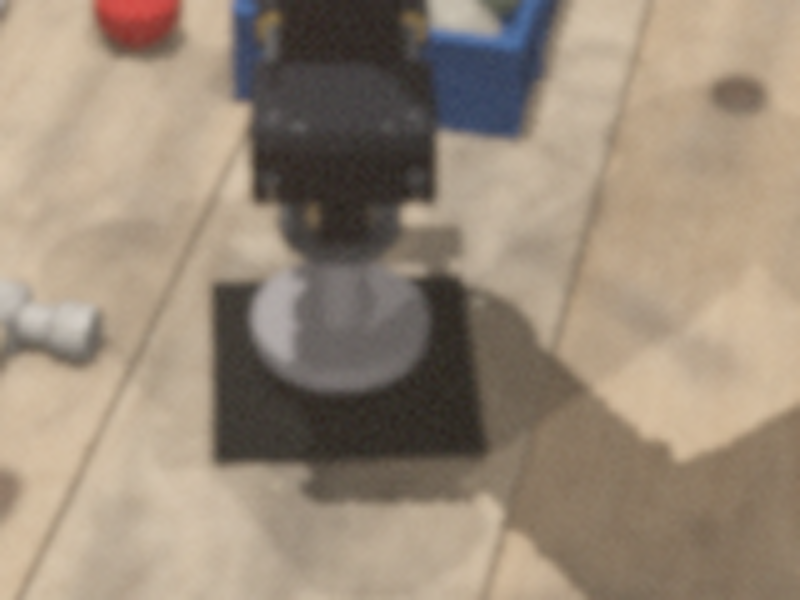

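```bash
python3 - <<'E'
from h import *
f,cx,cy,o,R=cal("side")
c=[]
for u,v in((214,284),(463,277),(486,456),(215,463)):
    r=R@np.array([(250+u/5-.4-cx)/f,(230+v/5-.4-cy)/f,1]); c.append((o+r*(.006-o[2])/r[2])[:2]*1000)
c=np.array(c); print(c.round(1),c.mean(0),np.linalg.norm(c-np.roll(c,-1,0),axis=1))
E
```

```text
[[585.7 304.5]
 [472.8 270.3]
 [438.  386. ]
 [550.6 419.4]] [511.81930325 345.08266496] [117.97764998 120.82353428 117.44842697 120.11605998]
```

Emit:
arm_command(rows=[{"fingers":10,"travel":[-0.1,-0.4,0.2],"roll":0},{"fingers":10,"travel":[-0.1,-0.4,0.5],"roll":0},{"fingers":10,"travel":[-0.1,-0.4,0.8],"roll":0},{"fingers":10,"travel":[-0.1,-0.4,1],"roll":0},{"fingers":10,"travel":[-0.1,-0.4,1.1],"roll":0},{"fingers":10,"travel":[-0.1,-0.4,1.1],"roll":0}])

```text
time_s: 21.15
tcp_pos: [0.5117, 0.3415, 0.0867]
ee_rot: [[0.967, 0.253, -0.0], [0.253, -0.967, -0.0], [-0.0, 0.0, -1.0]]
wrist_force: [-0.0, 0.3, -3.4]
gripper_width: 0.321
```

Emit:
arm_command(rows=[{"fingers":10,"travel":[0,0,0.1],"roll":0},{"fingers":10,"travel":[0,0,0.15],"roll":0},{"fingers":10,"travel":[0,0,0.2],"roll":0},{"fingers":10,"travel":[0,0,0.2],"roll":0}])

```text
time_s: 21.55
tcp_pos: [0.512, 0.3418, 0.086]
ee_rot: [[0.967, 0.254, 0.001], [0.254, -0.967, 0.0], [0.001, -0.0, -1.0]]
wrist_force: [-1.7, -0.9, 2.5]
gripper_width: 0.321
```

Emit:
arm_command(rows=[{"fingers":10,"travel":[0,0,-0.05],"roll":0},{"fingers":60,"travel":[0,0,-0.05],"roll":0},{"fingers":80,"travel":[0,0,-0.05],"roll":0},{"fingers":80,"travel":[0,0,-0.05],"roll":0},{"fingers":80,"travel":[0,0,-0.05],"roll":0},{"fingers":80,"travel":[0,0,-0.05],"roll":0},{"fingers":80,"travel":[0,0,-0.05],"roll":0},{"fingers":80,"travel":[0,0,-0.05],"roll":0},{"fingers":80,"travel":[0,0,-0.05],"roll":0}])

```text
time_s: 22.45
tcp_pos: [0.5118, 0.3416, 0.0855]
ee_rot: [[0.967, 0.254, 0.0], [0.254, -0.967, 0.0], [0.0, 0.0, -1.0]]
wrist_force: [-0.5, -0.3, 0.7]
gripper_width: 0.792
```

Emit:
arm_command(rows=[{"fingers":80,"travel":[0,0,-1],"roll":0},{"fingers":80,"travel":[0,0,-4],"roll":0},{"fingers":80,"travel":[0,0,-8],"roll":0},{"fingers":80,"travel":[0,0,-12],"roll":0},{"fingers":80,"travel":[0,0,-15],"roll":0},{"fingers":80,"travel":[-3,0,-15],"roll":0},{"fingers":80,"travel":[-7,0,-15],"roll":0},{"fingers":80,"travel":[-11,0,-15],"roll":0},{"fingers":80,"travel":[-13,-3,-15],"roll":0},{"fingers":80,"travel":[-14,-5,-15],"roll":0}])

```text
time_s: 23.45
tcp_pos: [0.3621, 0.3545, 0.2372]
ee_rot: [[0.967, 0.254, 0.001], [0.254, -0.967, 0.002], [0.002, -0.002, -1.0]]
wrist_force: [1.8, 0.1, 0.1]
gripper_width: 0.799
```

```bash
python3 - <<'E'
from h import *
s=sense(); print(s["tcp_pos"],s["wrist_force"],s["time_s"])
for n in("side","top"):
    im,d=capture(n); P=cloud(n,d); X,Y,Z=P[...,0],P[...,1],P[...,2]
    nr=(abs(X-.513)<.1)&(abs(Y-.342)<.1)
    for l,a,b in(("plate",.012,.024),("grip",.126,.14)):
        m=nr&(Z>a)&(Z<b)&(im.max(2)>60)
        if m.sum()>8: print(n,l,m.sum(),cv2.minAreaRect((P[m][:,:2]*1000).astype(np.float32)))
    m=(im.max(2)<70)&nr&(abs(Z-.006)<.006)
    if m.sum()>8: print(n,"pad",m.sum(),cv2.minAreaRect((P[m][:,:2]*1000).astype(np.float32)))
    c=im[230:350,250:410] if n=="side" else im[190:280,150:390]
    save("k"+n,cv2.resize(c,(800,600 if n=="side" else 300),interpolation=2))
a=cv2.imread("pics/kside.png");b=cv2.imread("pics/ktop.png")
cv2.imwrite("pics/k.png",np.vstack([cv2.resize(a,(400,300)),cv2.resize(b,(400,150))]).repeat(1,0))
E
```

```text
[0.3620664  0.35453739 0.23721271] [1.75098699 0.10303477 0.06408642] 23.45
side plate 596 ((503.3095397949219, 366.53466796875), (78.6218490600586, 126.05225372314453), 21.35411262512207)
side grip 120 ((510.3492126464844, 345.474853515625), (25.901071548461914, 28.357654571533203), 14.6896390914917)
side pad 284 ((510.9852294921875, 346.71649169921875), (107.70832824707031, 111.74232482910156), 16.93419647216797)
top plate 333 ((503.4875793457031, 364.7261962890625), (78.33291625976562, 135.91189575195312), 20.31024169921875)
top grip 120 ((512.8442993164062, 339.2651062011719), (27.425922393798828, 27.84182357788086), 14.694003105163574)
top pad 995 ((514.15576171875, 338.0293884277344), (116.07775115966797, 118.1766357421875), 17.121389389038086)
```

View pics/k.png

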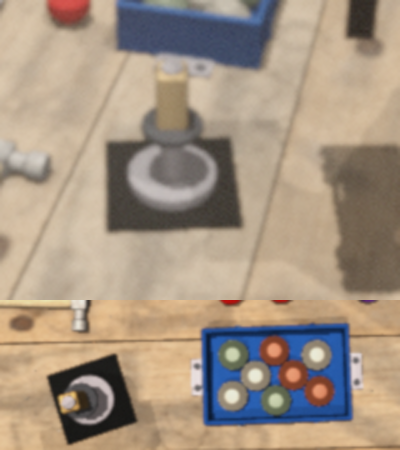

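The picture shows the tamper upright and centred on its pad, and the eight stones level in the tray. The grip and pad centres agree to 1–2 mm in both cameras. Handing in.

```bash
python3 -c "
from station import *
print(finish_job())"
```

```text
the job is handed in; nothing more can be done
None
```

I pressed both heaped stones down with the tamper, made the final press on the levelled stones, put the tamper back on its pad and handed the job in. The clock read about 23.5 s when I did; the hand-in gives no verdict.

- **Stones:** The top camera found all eight lying flat in one layer. Depth readings showed nothing in the tray above 56 mm, against the 60 mm rim.
- **Heap presses:** Both stones gave way at roughly 6 N or less.
- **Final press:** I held about 19 N for 1.5 s, then about 21–22 N for over 1 s, on the levelled stones. These are the wrist reading plus about 4.4 N for the tamper's weight; the raw wrist reading was 14.6–17.4 N. About 6 N of sideways force showed during the hold.
- **Tamper:** It stands upright and free on the pad, with its grip within about 2 mm of the pad's middle in both cameras. The arm was clear and touching nothing.
- **Failed or disagreeing checks:**
  - The two cameras differ by 4–7 mm in y, so I judged the placement relative to the pad within each picture.
  - The last automatic plate measurement was spoiled by stray pixels, so I used the grip instead.
  - One move was refused because it lacked a roll value, and I sent it again.
- **Bystanders:** I did not measure the block, tin or paint again at the end. The arm went nowhere near the tins, but passed with the tamper raised to about 13 cm on the block's side of the tray.

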